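# Tighten the loose leg of an upturned bath stool with a hex T-key

## Robot

A 6-joint arm with a two-finger parallel gripper is mounted at the origin on the work surface. World frame = base frame: x ahead of the robot, y to its left, z up, the work surface at z = 0. Lengths are in m, angles in rad, forces in N, time in s.
With the tool pointing down it reaches from about 0.375 to 0.975 m from the base axis. Payload 3.8 kg.
Tool frame: the origin (TCP) lies on the mounting face of the last link; the fingertips stand 173 mm ahead of it and the grasp point (between the pads) lies 155 mm ahead of it; z points along the fingers, x is the direction in which the jaws open and shut, and the axes are right-handed (so a half turn about z gives the same grasp; the last joint's range is limited). The gripper opens to 85 mm and grips with 20 to 120 N. Pads are 22 mm wide; open, the fingers measure 114 mm over their backs; the gripper's body (76 mm by 85 mm) begins 54 mm behind the grasp point. The pads swing forward as they close: fully open they stand 13 mm farther back than shut.
Start: joints at [-1.378, 0.264, 1.604, -0, 1.274, -0.037], TCP at [0.154, -0.657, 0.405] pointing down, gripper open.
Joint ranges: [-2.63, 2.63], [-0.94, 2.18], [0.31, 2.57], [-1.31, 4.45], [0, 2.66], [-2.55, 2.55]. Speed limits (rad/s): [2.57, 2.57, 3.14, 3.14, 3.14, 3.14].

## Interface

Orientations are given as [roll, pitch, yaw] about the fixed x, y, z axes, in that order (R = Rz(yaw) Ry(pitch) Rx(roll)).
In Python, from workcell import robot, viewer gives the robot as it stands.
- The arm moves only by the tool jog_arm, never from a script. Its argument "plan" is a list that holds one entry, the list of rows, each a list of 7 numbers: the turn, a rotation vector about the tool's x, y, z in degrees, then the shift along the tool's x, y, z in mm, then the opening, from 0 (shut) to 1 (fully open). In form: [[[ax, ay, az, tx, ty, tz, fingers], ...]]. A call has 1 to 12 rows; each row is the pose to reach, as a shift and turn from the pose measured when the call began, along the tool's axes at that moment; what a row does not reach only later rows make up. A row lasts 1/12 s, in which the tool goes at most 41.7 mm and 7.16 degrees, less where a joint would pass 70% of its speed; a pose out of reach is approached as far as the arm can. A call with a gripper value outside its range is refused whole. The fingers move at their own pace and stop on an object; the grip force is fixed at half the most. Time passes only in rows, so rows that repeat a pose let the fingers close. It gives the time, the measured TCP pose, the force and the opening at its end, in the units of the state.
- robot.get_state(): the state, without advancing time (a new reading comes with each control period).
- viewer.snapshot(name): name is "scene" or "top"; returns a dict with "image" (400x640x3 uint8, red, green, blue), "fx", "fy", "cx", "cy" (pixels), "camera_from_world" (4x4, takes a point from world to camera coordinates). Camera axes: x right, y down, z forward; pixel columns grow to the right and rows downward; lengths in m; the calibration is good to about 2 mm. A picture is of the moment at which its call begins. There is no depth.
- robot.hand_in(): hands the job in, once; it reports no verdict.
Trained networks look in the newest picture that a camera, given by its name, has taken for a name from the list of things; names that differ only in an ending like _2 or _b are one class to them, and where a whole thing is asked for, a point or a joint stands for the part that bears it (a point fixed in the world has none). Each returns a list of dicts, best first, with "score" (0 to 1); they miss things now and then, are a little off and sometimes report something else, mostly with a low value. They report only what shows in the picture. A call takes as long as a camera call. They do not tell look-alikes from the thing itself.
- viewer.spot_in(camera, name): "xyz" ([x, y, z] in m, in the coordinates of the camera as it stood for that picture, good to about 4 mm: the middle of the surface that is visible of it).
The state is a dict: "clock": time; "joint_positions": joint angles; "qvel": joint speeds; "effort": joint torques, N m; "tool_pos": TCP position; "tool_rot": TCP orientation; "ft_force": force on the tool from outside, world axes, zero at the start; "torque": the same for the moment, N m; "opening": finger opening in m.
Only numpy, scipy, OpenCV 4.12 (cv2) and the standard library are available. Lean on these libraries where they do the work, as an engineer would, in place of code of your own. Each camera call takes 0.05 s, during which the arm holds its last target. There are 200 camera calls.

## Task

One leg of the upturned stool stands a little proud, with an open hex socket in its end: lift the T-key out of the soap dish, feel its hex foot down into that socket, and screw the leg fully home, clockwise seen from above, until it stops. Turn with the key only, about a quarter turn at a time, letting go of the key in its socket and taking a fresh grip between turns. Leave the key standing in the socket, and do not disturb the lota, the mug or the scrubbing block.

Things in the scene. Friction and masses are not known exactly. Their poses are not given: they have to be found in the camera images.
- key: Loose steel T-key, 137 mm tall, about 0.4 kg, upright in the soap dish. Origin: centre of its foot's underside. Hex foot 0-32 mm up, 31 mm across flats (lowest 5 mm taper to 25), two flats facing its +-x, others every 60 deg; shaft 18 mm round to 111 mm up; then T-bar 111-137 mm up, 110 mm long along its x, 20 mm wide along its y: grip it mid-bar, 124 mm above the origin.
- leg_socket (a point): Centre of the mouth of the hex socket in the loose leg's upper end, z up. Socket 33.5 mm across flats, 24 mm deep, straight walls, flat floor; two flats face its +-x, others every 60 deg, so the key enters where its yaw differs by a multiple of 60 deg (9 deg play either way). Turns and sinks with the leg, 2.5 mm per rad; about 100 mm above the slab when loose, 92 mm (level with the other legs) when home.
- leg_foot: Fixed root of the loose leg, on the stool's underside 28 mm above the slab (origin: on the leg's axis; its yaw does not change). It carries the loose leg: red plastic, round, 72 mm in diameter, either the left or the right of the two legs on the robot's side, the only one with a hex socket in its end; the others have closed flat ends.
- leg (a joint): Turn of the loose leg in rad, growing clockwise seen from above: 0 fully loose, 3.3 hard stop (home). It starts between 0 and 0.5, turns against about 0.25 N m of steady friction and stays where it is left.
- stool: Upturned red plastic patla stool, firmly bedded on a rubber mat; does not shift. Seat 210 mm (its x) by 290 mm (its y), its underside 28 mm above the slab; four legs 72 mm in diameter at x = +-65 mm, y = +-105 mm from the centre, the plain ones 92 mm high above the slab. Origin: centre of the mat's underside, on the slab.
- soap_dish: Loose round steel soap dish, 120 mm in diameter, 24 mm high, inner floor 4 mm above its origin (centre of the underside), 0.35 kg. The key stands in about its middle.
- lota: Bystander: loose round-bellied stainless lota, 120 mm in diameter, 112 mm tall. Origin: centre of the underside.
- mug: Bystander: loose purple plastic mug, 90 mm in diameter, 100 mm tall, handle at its +y. Origin: centre of the underside.
- scrubber: Bystander: loose terracotta scrubbing block, 100 x 55 x 32 mm. Origin: centre of the underside.
Mind the look-alikes: they are no part of the job. What is shaped like the key but green is not meant.

How it is judged:
By the outcome, as a careful person would: the job done as asked, in the order asked, and still so for the second after the job is handed in, with the robot touching nothing.
It also fails if it takes over 58 s, if anything falls off the work surface, if the arm or the gripper's body presses on something with over 40 N, if the wrist force passes 120 N, or if a joint passes its speed limit or range.

## Working session

There is one attempt and no reset: what is moved stays moved. The work goes in short steps, Python scripts to look and compute and a tool call to move; the robot and the scene stay as the last step left them, time stands still between calls to the robot, and variables do not carry over. Pictures are saved under pics/ and viewed, about 8 in all and at most 12, crops included, and the job is handed in when it is done.

Besides the shell and the picture viewer there is one more tool, called after ">>>" as name([rows], argument=value, ...), one row to a line, values as JSON. jog_arm: Moves the arm, as the interface text tells. Its arguments: {"type":"object","properties":{"plan":{"type":"array","items":{"type":"array","items":{"type":"array","items":{"type":"number"}}}}},"required":["plan"]}

```bash
mkdir -p pics; ls
cat > h.py <<'E'
import numpy as np, cv2
from workcell import robot, viewer
def snap(n,f=None):
    s=viewer.snapshot(n)
    if f: cv2.imwrite('pics/'+f,s['image'][:,:,::-1])
    return s
def towrld(s,p):
    T=np.linalg.inv(np.array(s['camera_from_world'])); return (T@np.r_[p,1])[:3]
def ray(s,u,v,z):
    T=np.linalg.inv(np.array(s['camera_from_world'])); d=T[:3,:3]@np.array([(u-s['cx'])/s['fx'],(v-s['cy'])/s['fy'],1]); o=T[:3,3]
    return o+d*(z-o[2])/d[2]
def proj(s,p):
    q=np.array(s['camera_from_world'])@np.r_[p,1]; return np.array([s['fx']*q[0]/q[2]+s['cx'],s['fy']*q[1]/q[2]+s['cy']])
E
python3 - <<'E'
from h import *
np.set_printoptions(precision=4,suppress=True)
for c in ['scene','top']:
    s=snap(c,c+'0.png'); T=np.linalg.inv(np.array(s['camera_from_world'])); print(c,s['fx'],T[:3,3],T[:3,2])
    for n in ['key','leg_socket','leg_foot','stool','soap_dish','lota','mug','scrubber']:
        for d in viewer.spot_in(c,n)[:3]: w=towrld(s,d['xyz']);print(c,n,round(d['score'],2),w,proj(s,w))
print(robot.get_state())
E
```

```text
pics
scene 386.78304403473595 [ 1.4272 -0.4609  0.722 ] [-0.7653  0.36   -0.5336]
scene key 0.71 [0.4648 0.3126 0.0788] [404.485  179.8332]
scene key 0.69 [0.5512 0.4697 0.1167] [458.6474 173.0641]
scene leg_socket 0.67 [ 0.5615 -0.2867  0.0856] [243.7884 232.3647]
scene leg_foot 0.94 [ 0.5594 -0.2894  0.0858] [242.6265 232.134 ]
scene leg_foot 0.62 [ 0.5561 -0.2909  0.0869] [241.7506 231.3009]
scene stool 0.56 [ 0.6371 -0.1805  0.0286] [290.0903 255.1053]
scene soap_dish 0.61 [0.465  0.3085 0.0068] [400.8174 197.6352]
scene lota 0.57 [0.7486 0.1731 0.0745] [421.1902 234.6316]
scene mug 0.95 [ 0.53   -0.5067  0.0698] [159.0533 249.7983]
scene mug 0.3 [ 0.5578 -0.2915  0.0846] [241.7645 232.3601]
scene scrubber 0.78 [0.7058 0.499  0.0293] [492.2865 215.5592]
scene scrubber 0.37 [ 0.5293 -0.5045  0.068 ] [160.0631 249.963 ]
top 478.6942465755756 [ 0.3507 -0.0099  1.7382] [ 0.1185 -0.0036 -0.9929]
top key 0.76 [0.2886 0.3609 0.137 ] [210.4331 271.1278]
top key 0.66 [0.6954 0.5084 0.0308] [178.5954 156.6689]
top key 0.64 [0.545  0.4813 0.1403] [175.7545 194.2563]
top leg_socket 0.84 [ 0.
[... 298 characters left out ...]
0.79 [ 0.5136 -0.5118  0.0332] [462.2616 203.9267]
top mug 0.47 [ 0.5365 -0.2783  0.0995] [399.8688 196.0466]
top scrubber 0.77 [0.6962 0.5114 0.0311] [177.723  156.4437]
top scrubber 0.47 [0.4667 0.3038 0.0023] [235.7409 219.7342]
{'clock': 0.9, 'joint_positions': array([-1.3779,  0.2639,  1.604 ,  0.    ,  1.2737, -0.0369]), 'qvel': array([-0.0007,  0.0009,  0.0003,  0.0002,  0.0015, -0.0005]), 'effort': array([  0.0016, -51.5046, -36.7732,  -0.    ,   0.0007,   0.    ]), 'tool_pos': array([ 0.1538, -0.6572,  0.4047]), 'tool_rot': array([-3.1416, -0.    , -1.341 ]), 'ft_force': array([ 0.1054, -0.4945,  0.2241]), 'torque': array([-0.0366, -0.0221,  0.0055]), 'opening': 0.08533278568096307}
```

Run:
```python
import cv2,numpy as np
t=cv2.imread('pics/top0.png')
a=cv2.resize(t[110:310,150:350],(396,396),interpolation=3)
b=cv2.resize(t[130:250,340:460],(396,396),interpolation=3)
cv2.imwrite('pics/crop0.png',np.hstack([a,b]))
```

```text
(no output)
```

View pics/crop0.png

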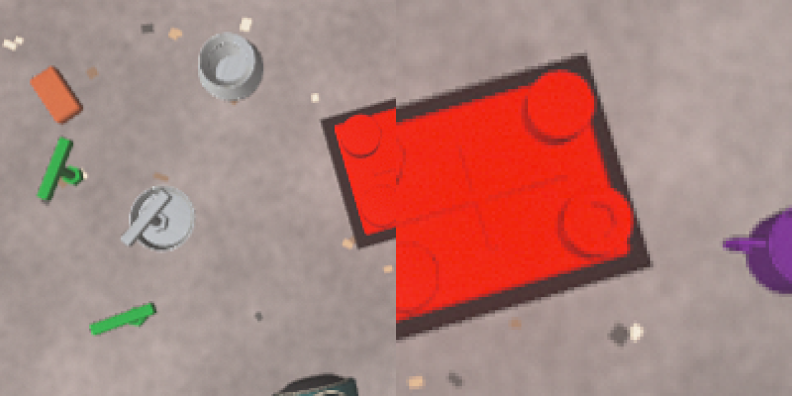

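View pics/scene0.png

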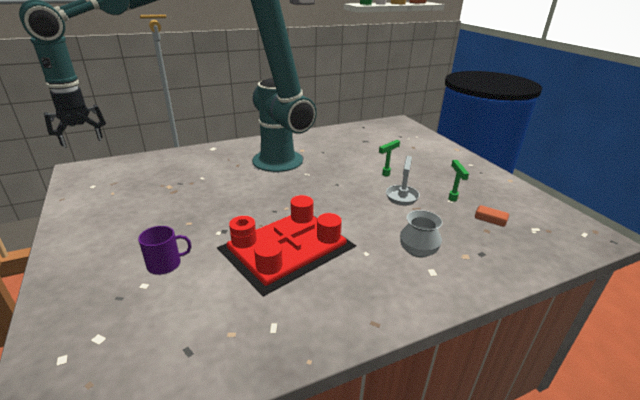

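```bash
cat >> h.py <<'E'
def rect(s,c,z,half,n):
    # rows grow toward -x world, cols toward -y world (top view)
    P=np.array([[c[0]+half,c[1]+half],[c[0]+half,c[1]-half],[c[0]-half,c[1]-half],[c[0]-half,c[1]+half]])
    src=np.float32([proj(s,[*p,z]) for p in P]); dst=np.float32([[0,0],[n,0],[n,n],[0,n]])
    im=cv2.warpPerspective(s['image'],cv2.getPerspectiveTransform(src,dst),(n,n),flags=cv2.INTER_CUBIC)[:,:,::-1]
    return np.ascontiguousarray(im)
E
python3 - <<'E'
from h import *
o=[]
for c in ['top','scene']:
    s=snap(c)
    k=rect(s,(0.475,0.315),0.141,0.08,400)
    l=rect(s,(0.535,-0.285),0.099,0.05,400)
    o.append(np.hstack([k,l]))
    np.save(c+'cal.npy',np.r_[s['fx'],s['fy'],s['cx'],s['cy'],np.array(s['camera_from_world']).ravel()])
im=np.vstack(o); cv2.imwrite('pics/rect.png',cv2.resize(im,(600,600),interpolation=3))
E
```

```text
(no output)
```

View pics/rect.png

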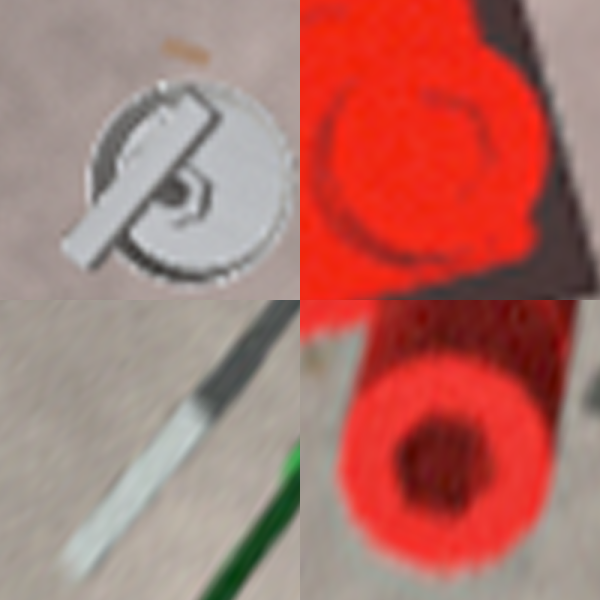

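Run:
```python
from h import *
a=np.radians(-38); C=np.array([.458,.322])
ex=np.array([np.cos(a),np.sin(a)]);ey=np.array([-ex[1],ex[0]])
def zoom(s,u,v,h,n=400,col=True):
    im=s['image'][:,:,::-1][v-h:v+h,u-h:u+h]
    if not col:
        g=im[:,:,1].astype(float)+im[:,:,0]; lo,hi=np.percentile(g,[1,80]); im=np.clip((g-lo)/(hi-lo)*255,0,255).astype(np.uint8); im=cv2.merge([im]*3)
    return cv2.resize(im,(n,n),interpolation=cv2.INTER_CUBIC), lambda p:(((p-[u-h,v-h])+.5)*n/(2*h)-.5)
def poly(im,f,s,P,c):
    cv2.polylines(im,[np.int32([np.round(f(proj(s,p))) for p in P])],True,c,1)
rows=[]
t=np.linspace(0,2*np.pi,60)
for cn in ['top','scene']:
    s=snap(cn)
    u,v=np.int32(proj(s,[.458,.322,.12])); im,f=zoom(s,u,v,30)
    for z,c in((.141,(0,0,255)),(.115,(255,0,0))):
        poly(im,f,s,[[*(C+ex*i*.055+ey*j*.01),z] for i,j in((1,1),(1,-1),(-1,-1),(-1,1))],c)
    poly(im,f,s,[[*(C+.0172*np.array([np.cos(a+np.pi/6+k*np.pi/3),np.sin(a+np.pi/6+k*np.pi/3)])),.036] for k in range(6)],(0,200,0))
    L=np.array([.533,-.2825])
    u,v=np.int32(proj(s,[*L,.1])); im2,f=zoom(s,u,v,20,col=False)
    poly(im2,f,s,[[*(L+.036*np.array([np.cos(x),np.sin(x)])),.0995] for x in t],(0,0,255))
    poly(im2,f,s,[[*(L+.0180*np.array([np.cos(x),np.sin(x)])),.0995] for x in t],(0,200,0))
    rows.append(np.hstack([im,im2]))
cv2.imwrite('pics/ov.png',cv2.resize(np.vstack(rows),(600,600),interpolation=cv2.INTER_AREA))
```

```text
(no output)
```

View pics/ov.png

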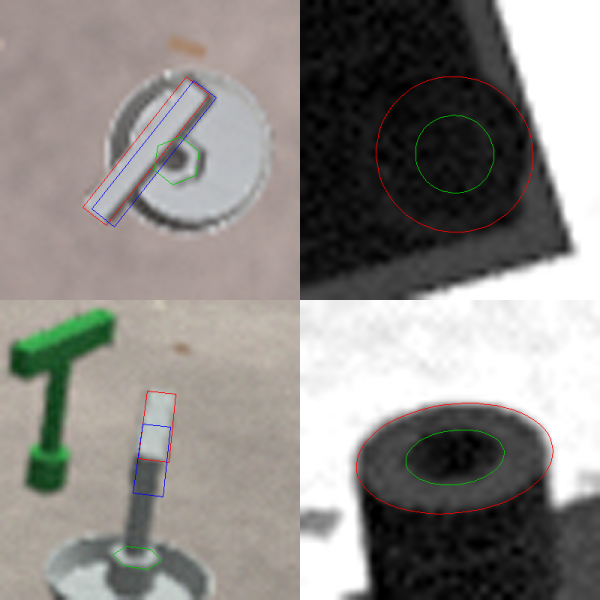

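>>> jog_arm([
  [[0,0,0,30,-25,0,1],[0,0,0,60,-50,0,1],[0,0,0,90,-75,0,1],[0,0,0,-300,-300,0,1]],
])

```text
clock: 1.43
tool_pos: [0.2636, -0.6995, 0.3939]
tool_rot: [3.142, 0.001, -1.342]
ft_force: [-0.6, 1.3, -3.5]
opening: 0.0854
```

Run:
```python
from h import *
from scipy.optimize import minimize
S={c:snap(c) for c in['top','scene']}
def mask(s,P,sc=8):
    return None
def samp(g,s,P):
    q=np.array([proj(s,p) for p in P],np.float32); return cv2.remap(g,q[:,0].copy().reshape(-1,1),q[:,1].copy().reshape(-1,1),cv2.INTER_LINEAR).ravel()
def border(hx,hy,d,n=25):
    a=np.linspace(-1,1,n); X=(hx+d);Y=(hy+d)
    return np.r_[np.c_[a*(hx-.003),0*a+Y],np.c_[a*(hx-.003),0*a-Y],np.c_[0*a[:9]+X,np.linspace(-1,1,9)*(hy-.003)],np.c_[0*a[:9]-X,np.linspace(-1,1,9)*(hy-.003)]]
def kcost(p,cams):
    x,y,a=p; R=np.array([[np.cos(a),-np.sin(a)],[np.sin(a),np.cos(a)]]); c=0
    for n in cams:
        s=S[n]; g=s['image'].astype(np.float32).mean(2)
        I=np.c_[border(.055,.010,-.003)@R.T+[x,y],np.full(68,.141)];O=np.c_[border(.055,.010,.003)@R.T+[x,y],np.full(68,.141)]
        c-=np.mean(np.minimum(np.abs(samp(g,s,I)-samp(g,s,O)),40))
    return c
for cams in(['top'],['scene'],['top','scene']):
    best=min((minimize(kcost,[.458+dx,.322+dy,np.radians(-38+da)],args=(cams,),method='Nelder-Mead',options={'initial_simplex':np.array([[.458+dx,.322+dy,np.radians(-38+da)]]*4)+np.vstack([np.zeros(3),np.diag([.003,.003,.05])])}) for dx in(-.004,0,.004) for dy in(-.004,0,.004) for da in(-3,3)),key=lambda r:r.fun)
    print('key',cams,best.x[:2].round(4),np.degrees(best.x[2]).round(1),best.fun)
t=np.linspace(0,2*np.pi,90); U=np.c_[np.cos(t),np.sin(t)]
def lcost(p,n,z=.0995):
    s=S[n]; g=cv2.GaussianBlur(s['image'].astype(np.float32),(0,0),.7)[:,:,1 if n=='top' else 0]
    v=0
    i=samp(g,s,np.c_[U*.0335+p,np.full(90,z)]);o=samp(g,s,np.c_[U*.039+p,np.full(90,z)])
    i2=samp(g,s,np.c_[U*.0145+p,np.full(90,z)]);o2=samp(g,s,np.c_[U*.021+p,np.full(90,z)])
    lim=15 if n=='top' else 60
    return -np.minimum(abs(i-o),lim).mean()-np.clip(o2-i2,-lim,lim).mean()
for n in S:
    G=[(lcost(np.array([x,y]),n),x,y) for x in np.arange(.522,.546,.001) for y in np.arange(-.294,-.270,.001)]
    G.sort(); print('leg',n,np.round(G[:4],4).tolist())
s=S['top']; print(s['image'][190:203:3,385:415:3,1])
```

```text
key ['top'] [0.4594 0.3247] -36.7 -31.965511322021484
key ['scene'] [0.4545 0.3235] -40.5 -24.54619026184082
key ['top', 'scene'] [0.4573 0.3228] -39.5 -53.16569519042969
leg top [[-6.4701, 0.531, -0.294], [-6.4669, 0.531, -0.293], [-6.4621, 0.532, -0.293], [-6.4325, 0.527, -0.294]]
leg scene [[-108.0945, 0.531, -0.283], [-107.7086, 0.531, -0.282], [-107.5852, 0.532, -0.283], [-107.3571, 0.53, -0.282]]
[[ 35  40  41  36  39  36  42  42  50 158]
 [ 41  35  35  37  38  39  41  37  39 125]
 [ 41  42  41  42  42  42  41  40  40  51]
 [ 35  39  44  37  40  39  40  45  40  54]
 [ 38  39  38  42  41  37  41  38  39  56]]
```

```bash
cat > rel.py <<'E'
import sys
from h import *
from scipy.spatial.transform import Rotation as Ro
def rel(x,y,z,yaw,st=None):
    st=st or robot.get_state(); R=Ro.from_euler('xyz',st['tool_rot']); Rt=Ro.from_euler('xyz',[np.pi,0,np.radians(yaw)])
    return np.degrees((R.inv()*Rt).as_rotvec()).round(2), (R.inv().apply(np.array([x,y,z])-st['tool_pos'])*1000).round(1)
if __name__=='__main__':
    for a in sys.argv[1:]: print(*rel(*map(float,a.split(','))))
E
python3 rel.py .53,-.28,.42,-20
```

```text
[ -0.55   1.02 -56.63] [-332.6 -354.1  -19.6]
```

>>> jog_arm([
  [[0,0,-56.6,-333,-354,-20,1],[0,0,-56.6,-333,-354,-20,1],[0,0,-56.6,-333,-354,-20,1],[0,0,-56.6,-333,-354,-20,1],[0,0,-56.6,-333,-354,-20,1],[0,0,-56.6,-333,-354,-20,1],[0,0,-56.6,-333,-354,-20,1],[0,0,-56.6,-333,-354,-20,1],[0,0,-56.6,-333,-354,-20,1],[0,0,-56.6,-333,-354,-20,1],[0,0,-56.6,-333,-354,-20,1],[0,0,-56.6,-333,-354,-20,1]],
])

```text
clock: 2.53
tool_pos: [0.5308, -0.2769, 0.4215]
tool_rot: [-3.125, 0.009, -0.349]
ft_force: [0.4, 0.1, 0.2]
opening: 0.0852
```

```bash
python3 rel.py .4575,.323,.34,51.5; python3 -c "
from h import *
s=robot.get_state();print(s['clock'],s['tool_pos'],s['tool_rot'])"
```

```text
[ -1.15  -0.15 -71.47] [-273.1 -537.3   92.9]
2.5333 [ 0.53083402 -0.2769149   0.42145601] [-3.12486822  0.00896228 -0.3485158 ]
```

>>> jog_arm([
  [[-1.15,-0.15,-71.5,-273,-537,33,1],[-1.15,-0.15,-71.5,-273,-537,33,1],[-1.15,-0.15,-71.5,-273,-537,33,1],[-1.15,-0.15,-71.5,-273,-537,33,1],[-1.15,-0.15,-71.5,-273,-537,33,1],[-1.15,-0.15,-71.5,-273,-537,33,1],[-1.15,-0.15,-71.5,-273,-537,33,1],[-1.15,-0.15,-71.5,-273,-537,33,1],[-1.15,-0.15,-71.5,-273,-537,33,1],[-1.15,-0.15,-71.5,-273,-537,33,1],[-1.15,-0.15,-71.5,-273,-537,33,1],[-1.15,-0.15,-71.5,-273,-537,33,1]],
])

```text
clock: 3.53
tool_pos: [0.4693, 0.2182, 0.4044]
tool_rot: [3.14, -0.002, 0.9]
ft_force: [0.8, -0.7, 0.1]
opening: 0.0853
```

>>> jog_arm([
  [[0,0,0,0,0,0,1],[0,0,0,0,0,0,1]],
])

```text
clock: 3.7
tool_pos: [0.4685, 0.2202, 0.405]
tool_rot: [3.14, -0.002, 0.904]
ft_force: [-0.1, -0.2, -0.2]
opening: 0.0851
```

```bash
python3 rel.py .4575,.323,.34,51.5 .4575,.323,.283,51.5
```

```text
[ 0.09 -0.14  0.32] [ 73.8 -72.3  65. ]
[ 0.09 -0.14  0.32] [ 73.7 -72.4 122. ]
```

>>> jog_arm([
  [[0.1,-0.1,0.3,35,-34,0,1],[0.1,-0.1,0.3,74,-72,15,1],[0.1,-0.1,0.3,74,-72,15,1],[0.1,-0.1,0.3,74,-72,15,1],[0.1,-0.1,0.3,74,-72,50,1],[0.1,-0.1,0.3,74,-72,80,1],[0.1,-0.1,0.3,74,-72,100,1],[0.1,-0.1,0.3,74,-72,100,1]],
])

```text
clock: 4.37
tool_pos: [0.4565, 0.3197, 0.3001]
tool_rot: [-3.139, 0.009, 0.898]
ft_force: [-0.9, -0.2, -0.3]
opening: 0.0854
```

```bash
python3 - <<'E'
from h import *
s=snap('scene'); u,v=np.int32(proj(s,[.458,.322,.16])); a=cv2.resize(s['image'][v-45:v+45,u-45:u+45,::-1],(400,400),interpolation=3)
s=snap('top'); u,v=np.int32(proj(s,[.458,.322,.16])); b=cv2.resize(s['image'][v-45:v+45,u-45:u+45,::-1],(400,400),interpolation=3)
cv2.imwrite('pics/pre.png',np.hstack([a,b]))
E
python3 rel.py .4575,.323,.283,51.5
```

```text
[-0.01  0.06 -0.08] [ 0.8 -1.7 21.9]
```

View pics/pre.png

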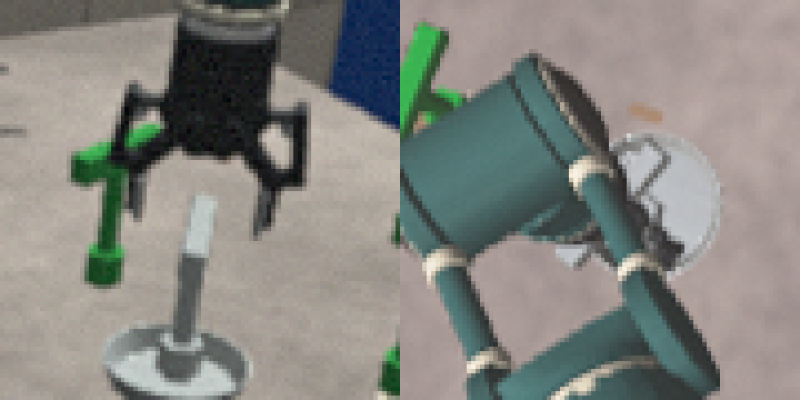

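>>> jog_arm([
  [[0,0,0,1,-2,22,1],[0,0,0,1,-2,22,1],[0,0,0,1,-2,22,0.5],[0,0,0,1,-2,22,0],[0,0,0,1,-2,22,0],[0,0,0,1,-2,22,0],[0,0,0,1,-2,22,0],[0,0,0,1,-2,22,0],[0,0,0,1,-2,22,0],[0,0,0,1,-2,22,0]],
])

```text
clock: 5.3
tool_pos: [0.4575, 0.3232, 0.284]
tool_rot: [3.141, 0.001, 0.898]
ft_force: [-1.9, -2.1, 5.7]
opening: 0.019
```

>>> jog_arm([
  [[0,0,0,0,0,-30,0],[0,0,0,0,0,-65,0],[0,0,0,0,0,-105,0],[0,0,0,0,0,-145,0],[0,0,0,0,0,-165,0],[0,0,0,0,0,-165,0]],
])

```text
clock: 5.8
tool_pos: [0.4586, 0.3243, 0.4555]
tool_rot: [3.138, -0.009, 0.898]
ft_force: [1.4, -0.5, -2.0]
opening: 0.019
```

```bash
python3 rel.py .532,-.2825,.45,80 .532,-.2825,.45,51.5
python3 - <<'E'
from h import *
s=snap('scene'); u,v=np.int32(proj(s,[.458,.322,.2])); a=cv2.resize(s['image'][v-60:v+60,u-60:u+60,::-1],(400,400),interpolation=3)
cv2.imwrite('pics/lift.png',a); print(robot.get_state()['ft_force'])
E
```

```text
[  0.35  -0.45 -28.54] [-429.   435.4    3.4]
[ 0.23 -0.52 -0.04] [-429.   435.4    3.4]
[ 1.22185953  0.20361383 -3.83820448]
```

View pics/lift.png

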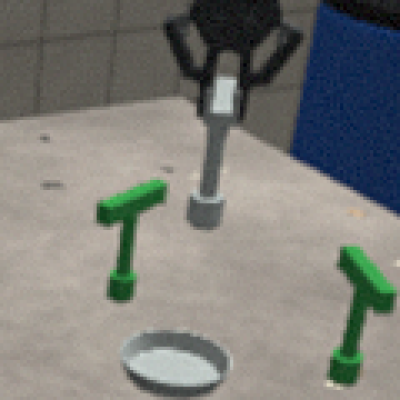

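Run:
```python
from h import *
s=snap('scene'); g=s['image'].astype(np.float32)[:,:,0]
n=64
t=(np.arange(120)+.5)*2*np.pi/120
def hexpts(p,yaw,d,z):
    r=(.01675+d)/np.cos((t-yaw+np.pi/6)%(np.pi/3)-np.pi/6); P=np.c_[p[0]+r*np.cos(t),p[1]+r*np.sin(t),np.full(120,z)]
    q=np.array([proj(s,x) for x in P],np.float32); return cv2.remap(g,q[:,:1].copy(),q[:,1:].copy(),cv2.INTER_LINEAR).ravel()
for z in(.0985,.0995):
  res=[]
  for yaw in range(-30,30,3):
    b=max((np.mean(hexpts((x,y),np.radians(yaw),.002,z)-hexpts((x,y),np.radians(yaw),-.002,z)),x,y) for x in np.arange(.524,.54,.001) for y in np.arange(-.290,-.276,.001)); res.append((yaw,)+tuple(np.round(b,4)))
  print(z); [print(*r) for r in res]
```

```text
0.0985
-30 61.0307 0.529 -0.283
-27 61.5072 0.529 -0.283
-24 61.884 0.529 -0.283
-21 62.1957 0.529 -0.283
-18 62.2871 0.529 -0.283
-15 62.1717 0.529 -0.283
-12 61.9583 0.529 -0.283
-9 61.7512 0.529 -0.283
-6 61.405 0.529 -0.283
-3 61.0286 0.529 -0.283
0 60.5747 0.529 -0.283
3 60.1069 0.529 -0.283
6 59.7884 0.529 -0.283
9 59.5363 0.529 -0.283
12 59.3508 0.529 -0.283
15 59.2691 0.529 -0.283
18 59.3328 0.529 -0.283
21 59.5417 0.529 -0.283
24 59.8481 0.529 -0.283
27 60.3517 0.529 -0.283
0.0995
-30 60.4448 0.53 -0.283
-27 60.9897 0.53 -0.283
-24 61.2918 0.53 -0.283
-21 61.5628 0.531 -0.283
-18 61.7128 0.53 -0.283
-15 61.6646 0.53 -0.283
-12 61.6796 0.531 -0.283
-9 61.3263 0.531 -0.283
-6 61.1261 0.531 -0.283
-3 60.5968 0.531 -0.283
0 60.1234 0.531 -0.283
3 59.7107 0.531 -0.283
6 59.3493 0.531 -0.283
9 58.9575 0.531 -0.283
12 58.7391 0.53 -0.283
15 58.6655 0.53 -0.283
18 58.804 0.53 -0.283
21 59.0529 0.53 -0.283
24 59.3679 0.53 -0.283
27 60.039 0.53 -0.283
```

>>> jog_arm([
  [[0.3,-0.5,-20,-429,435,3,0],[0.3,-0.5,-20,-429,435,3,0],[0.3,-0.5,-20,-429,435,3,0],[0.3,-0.5,-20,-429,435,3,0],[0.3,-0.5,-20,-429,435,3,0],[0.3,-0.5,-20,-429,435,3,0],[0.3,-0.5,-20,-429,435,3,0],[0.3,-0.5,-20,-429,435,3,0],[0.3,-0.5,-20,-429,435,3,0],[0.3,-0.5,-20,-429,435,3,0],[0.3,-0.5,-20,-429,435,3,0],[0.3,-0.5,-20,-429,435,3,0]],
])

```text
clock: 6.9
tool_pos: [0.5151, -0.1676, 0.4424]
tool_rot: [-3.128, 0.008, 1.247]
ft_force: [0.6, 0.4, -3.1]
opening: 0.0194
```

```bash
python3 rel.py .531,-.283,.40,73
```

```text
[-0.78  0.48 -1.55] [-104.    52.4   42.6]
```

>>> jog_arm([
  [[-0.8,0.5,-1.5,-35,17,10,0],[-0.8,0.5,-1.5,-70,35,20,0],[-0.8,0.5,-1.5,-104,52,42,0],[-0.8,0.5,-1.5,-104,52,42,0],[-0.8,0.5,-1.5,-104,52,42,0],[-0.8,0.5,-1.5,-104,52,42,0]],
])

```text
clock: 7.4
tool_pos: [0.5296, -0.2825, 0.3965]
tool_rot: [-3.135, -0.003, 1.272]
ft_force: [0.0, 0.3, -2.7]
opening: 0.0192
```

```bash
python3 rel.py .531,-.283,.40,73
python3 - <<'E'
from h import *
st=robot.get_state(); p=st['tool_pos'];print(p,st['tool_rot'],st['ft_force'])
s=snap('scene')
a=p-[0,0,.279]; u,v=np.int32(proj(s,a+[0,0,.05])); h=35;k=600/(2*h)
im=cv2.resize(s['image'][v-h:v+h,u-h:u+h,::-1],(600,600),interpolation=3)
f=lambda q:tuple(np.int32(np.round((proj(s,q)-[u-h,v-h]+.5)*k-.5)))
t=np.linspace(0,6.283,40)
for z,r,c in((0,.0125,(255,0,0)),(.032,.0155,(255,255,0)),(.111,.009,(0,255,0))):
    cv2.polylines(im,[np.array([f(a+[r*np.cos(x),r*np.sin(x),z]) for x in t])],True,c,1)
y=np.radians(-17)
cv2.polylines(im,[np.array([f([.531+.01934*np.cos(y+np.pi/6+i*np.pi/3),-.283+.01934*np.sin(y+np.pi/6+i*np.pi/3),.0995]) for i in range(6)])],True,(255,255,255),1)
cv2.imwrite('pics/hover.png',im)
E
```

```text
[-0.38 -0.16 -0.12] [-0.   1.4 -3.5]
[ 0.52963801 -0.28252759  0.39651907] [-3.13502257e+00 -2.77328402e-03  1.27206810e+00] [ 0.0129125   0.3482914  -2.70493163]
```

View pics/hover.png

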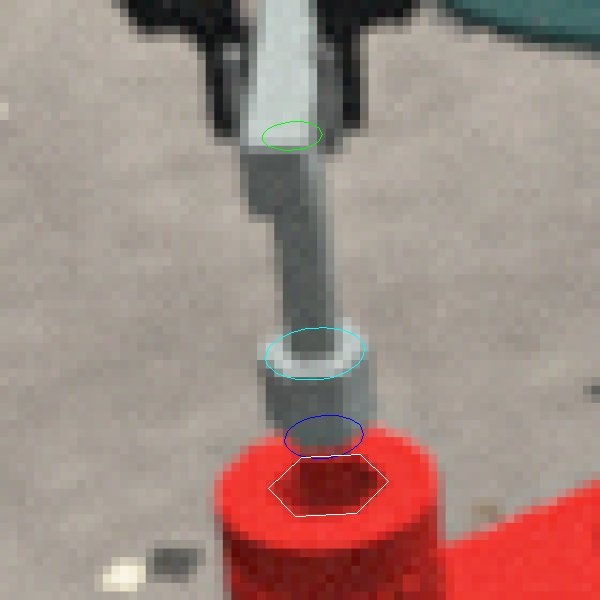

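>>> jog_arm([
  [[-0.4,-0.2,0,0,1.5,8,0],[-0.4,-0.2,0,0,1.5,14,0],[-0.4,-0.2,0,0,1.5,18,0],[-0.4,-0.2,0,0,1.5,20,0],[-0.4,-0.2,0,0,1.5,22,0],[-0.4,-0.2,0,0,1.5,22,0]],
])

```text
clock: 7.95
tool_pos: [0.5316, -0.282, 0.376]
tool_rot: [3.138, 0.001, 1.274]
ft_force: [0.8, 0.6, -3.9]
opening: 0.0194
```

```bash
python3 rel.py .531,-.283,.36,73
```

```text
[ 0.19  0.08 -0.02] [-1.1 -0.3 16. ]
```

>>> jog_arm([
  [[0.2,0.1,0,-1,0,2,0],[0.2,0.1,0,-1,0,4,0],[0.2,0.1,0,-1,0,6,0],[0.2,0.1,0,-1,0,8,0],[0.2,0.1,0,-1,0,8,0]],
])

```text
clock: 8.37
tool_pos: [0.5317, -0.2832, 0.368]
tool_rot: [3.14, -0.0, 1.274]
ft_force: [4.1, 0.3, -2.5]
opening: 0.0195
```

>>> jog_arm([
  [[0,0,0,0,1,2,0],[0,0,0,0,1,4,0],[0,0,0,0,1,6,0],[0,0,0,0,1,8,0],[0,0,0,0,1,10,0],[0,0,0,0,1,11,0],[0,0,0,0,1,11,0]],
])

```text
clock: 8.95
tool_pos: [0.5326, -0.2834, 0.3565]
tool_rot: [3.14, -0.0, 1.274]
ft_force: [1.6, -0.1, -4.6]
opening: 0.0188
```

>>> jog_arm([
  [[0,0,7,0,0,0.3,0],[0,0,14,0,0,0.6,0],[0,0,21,0,0,0.9,0],[0,0,28,0,0,1.2,0],[0,0,35,0,0,1.5,0],[0,0,42,0,0,1.8,0]],
])

```text
clock: 9.45
tool_pos: [0.533, -0.2834, 0.3547]
tool_rot: [3.14, -0.002, 0.535]
ft_force: [2.9, 0.5, -4.3]
opening: 0.0193
```

```bash
python3 -c "
from h import *
s=robot.get_state();print(s['tool_pos'],np.degrees(s['tool_rot']),s['ft_force'],s['torque'])"
```

```text
[ 0.53299312 -0.28339378  0.3547438 ] [ 1.79903451e+02 -1.21477273e-01  3.06716727e+01] [ 2.87956434  0.5165705  -4.34094452] [-0.08414708 -0.89420196  0.27760595]
```

>>> jog_arm([
  [[0,0,7,0,0.3,0.3,0],[0,0,14,0,0.3,0.6,0],[0,0,21,0,0.3,0.9,0],[0,0,28,0,0.3,1.2,0],[0,0,35,0,0.3,1.5,0],[0,0,42,0,0.3,1.8,0],[0,0,46,0,0.3,2,0],[0,0,46,0,0.3,2,0]],
])

```text
clock: 10.12
tool_pos: [0.5332, -0.2837, 0.3527]
tool_rot: [-3.141, -0.003, -0.269]
ft_force: [1.8, -1.3, -3.4]
opening: 0.0191
```

```bash
cat > st.py <<'E'
from h import *
np.set_printoptions(precision=4,suppress=True)
s=robot.get_state();print(s['clock'],s['tool_pos'],np.degrees(s['tool_rot']).round(1),s['ft_force'].round(1),s['torque'].round(3),s['opening'],s['joint_positions'])
E
python3 st.py
```

```text
10.1167 [ 0.5332 -0.2837  0.3527] [-180.    -0.2  -15.4] [ 1.8 -1.3 -3.4] [-0.103 -0.512  0.092] 0.019102796201665658 [-0.5305  0.1676  1.8183  0.0009  1.1531 -0.262 ]
```

>>> jog_arm([
  [[0,0,0,0,0,0,1],[0,0,0,0,0,0,1],[0,0,0,0,0,0,1],[0,0,0,0,0,0,1],[0,0,0,0,0,0,1],[0,0,0,0,0,0,1],[0,0,0,0,0,-10,1],[0,0,0,0,0,-20,1],[0,0,0,0,0,-20,1]],
])

```text
clock: 10.87
tool_pos: [0.534, -0.2841, 0.3761]
tool_rot: [3.14, -0.007, -0.269]
ft_force: [0.6, -1.2, 1.1]
opening: 0.0853
```

```bash
python3 st.py
python3 - <<'E'
from h import *
s=snap('scene'); u,v=np.int32(proj(s,[.532,-.283,.15])); h=45
a=cv2.resize(s['image'][v-h:v+h,u-h:u+h,::-1],(500,500),interpolation=3)
cv2.imwrite('pics/rel1.png',a)
E
```

```text
10.8667 [ 0.534  -0.2841  0.3761] [179.9  -0.4 -15.4] [ 0.6 -1.2  1.1] [-0.022  0.011  0.014] 0.08534009294182537 [-0.5304  0.1496  1.7943  0.0009  1.1902 -0.2621]
```

View pics/rel1.png

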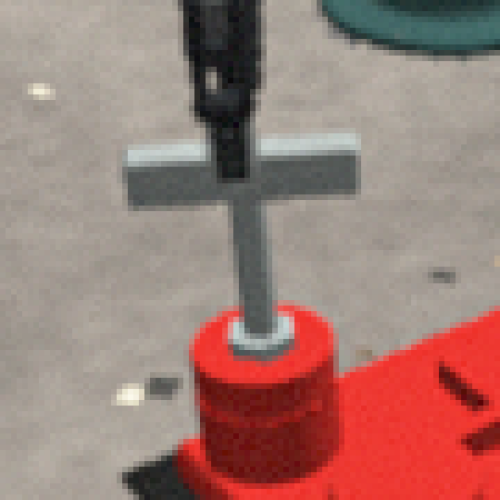

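>>> jog_arm([
  [[0,0.3,0,-0.7,0,12,1],[0,0.3,0,-0.7,0,24,1],[0,0.3,0,-0.7,0,24.5,1],[0,0.3,0,-0.7,0,24.5,0],[0,0.3,0,-0.7,0,24.5,0],[0,0.3,0,-0.7,0,24.5,0],[0,0.3,0,-0.7,0,24.5,0],[0,0.3,0,-0.7,0,24.5,0],[0,0.3,0,-0.7,0,24.5,0],[0,0.3,0,-0.7,0,24.5,0]],
])

```text
clock: 11.75
tool_pos: [0.533, -0.2839, 0.3513]
tool_rot: [3.14, -0.011, -0.269]
ft_force: [-2.5, 0.8, 3.7]
opening: 0.0192
```

```bash
python3 st.py
```

```text
11.75 [ 0.533  -0.2839  0.3513] [179.9  -0.6 -15.4] [-2.5  0.8  3.7] [0.215 0.744 0.069] 0.01922778387731019 [-0.5312  0.166   1.8229  0.002   1.1416 -0.2634]
```

>>> jog_arm([
  [[0,-0.3,7,0,0,0.3,0],[0,-0.3,14,0,0,0.6,0],[0,-0.3,21,0,0,0.9,0],[0,-0.3,28,0,0,1.2,0],[0,-0.3,35,0,0,1.5,0],[0,-0.3,42,0,0,1.8,0],[0,-0.3,49,0,0,2.1,0],[0,-0.3,56,0,0,2.4,0]],
])

```text
clock: 12.42
tool_pos: [0.5328, -0.2844, 0.349]
tool_rot: [-3.137, -0.004, -1.251]
ft_force: [-2.0, -2.1, 1.9]
opening: 0.0189
```

```bash
python3 st.py
```

```text
12.4167 [ 0.5328 -0.2844  0.349 ] [-179.7   -0.2  -71.7] [-2.  -2.1  1.9] [-0.547  0.624  0.259] 0.01888413496872528 [-0.5319  0.1695  1.8233  0.0011  1.1425  0.7186]
```

>>> jog_arm([
  [[0,0,4,0,0,0.2,0],[0,0,8,0,0,0.3,0],[0,0,12,0,0,0.5,0],[0,0,15,0,0,0.6,0]],
])

```text
clock: 12.75
tool_pos: [0.5325, -0.2845, 0.3483]
tool_rot: [-3.137, -0.003, -1.515]
ft_force: [-2.9, 0.6, 1.2]
opening: 0.0188
```

```bash
python3 st.py
```

```text
12.75 [ 0.5325 -0.2845  0.3483] [-179.7   -0.2  -86.8] [-2.9  0.6  1.2] [-0.112  0.548  0.273] 0.018830161470136473 [-0.5319  0.1699  1.8242  0.0001  1.142   0.9832]
```

>>> jog_arm([
  [[0,0,3,0,0,0.1,0],[0,0,6,0,0,0.2,0],[0,0,9,0,0,0.3,0],[0,0,12,0,0,0.4,0],[0,0,14,0,0,0.5,0]],
])

```text
clock: 13.17
tool_pos: [0.5323, -0.2844, 0.3477]
tool_rot: [-3.137, -0.002, -1.761]
ft_force: [-0.8, -0.5, 0.9]
opening: 0.0194
```

```bash
python3 st.py
```

```text
13.1667 [ 0.5323 -0.2844  0.3477] [-179.8   -0.1 -100.9] [-0.8 -0.5  0.9] [0.011 0.458 0.267] 0.019366770574075636 [-0.5318  0.1702  1.825  -0.0005  1.1416  1.2295]
```

>>> jog_arm([
  [[0,0,0,0,0,0,1],[0,0,0,0,0,0,1],[0,0,0,0,0,0,1],[0,0,0,0,0,0,1],[0,0,0,0,0,0,1],[0,0,0,0,0,0,1],[0,0,0,0,0,-10,1],[0,0,0,0,0,-20,1],[0,0,0,0,0,-20,1]],
])

```text
clock: 13.92
tool_pos: [0.5331, -0.2848, 0.3711]
tool_rot: [-3.132, -0.004, -1.761]
ft_force: [-0.1, -0.0, 1.0]
opening: 0.0854
```

>>> jog_arm([
  [[0,0,0,0,0,12,1],[0,0,0,0,0,24,1],[0,0,0,0,0,24.5,1],[0,0,0,0,0,24.5,0],[0,0,0,0,0,24.5,0],[0,0,0,0,0,24.5,0],[0,0,0,0,0,24.5,0],[0,0,0,0,0,24.5,0],[0,0,0,0,0,24.5,0],[0,0,0,0,0,24.5,0]],
])

```text
clock: 14.75
tool_pos: [0.5336, -0.2845, 0.3472]
tool_rot: [-3.132, -0.002, -1.761]
ft_force: [1.7, 2.7, 2.5]
opening: 0.019
```

```bash
python3 st.py
```

```text
14.75 [ 0.5336 -0.2845  0.3472] [-179.4   -0.1 -100.9] [1.7 2.7 2.5] [ 0.752 -0.119  0.087] 0.019014223521686312 [-0.5313  0.1712  1.8249  0.0011  1.1355  1.2293]
```

>>> jog_arm([
  [[0,0,3,0,0,0.1,0],[0,0,6,0,0,0.2,0],[0,0,9,0,0,0.3,0],[0,0,12,0,0,0.4,0]],
])

```text
clock: 15.08
tool_pos: [0.5335, -0.2844, 0.3467]
tool_rot: [-3.132, -0.001, -1.972]
ft_force: [-0.1, 0.7, 0.3]
opening: 0.0194
```

```bash
python3 st.py
```

```text
15.0833 [ 0.5335 -0.2844  0.3467] [-179.4   -0.  -113. ] [-0.1  0.7  0.3] [0.146 0.045 0.228] 0.019401052279534522 [-0.5311  0.1714  1.8255  0.0007  1.1349  1.4409]
```

>>> jog_arm([
  [[0,0,3,0,0,0.1,0],[0,0,6,0,0,0.2,0],[0,0,6,0,0,0.2,0]],
])

```text
clock: 15.33
tool_pos: [0.5334, -0.2843, 0.3465]
tool_rot: [-3.132, -0.0, -2.076]
ft_force: [-0.7, 2.0, 1.0]
opening: 0.0191
```

```bash
python3 st.py
```

```text
15.3333 [ 0.5334 -0.2843  0.3465] [-179.5   -0.  -119. ] [-0.7  2.   1. ] [0.201 0.115 0.762] 0.019112740633095787 [-0.5308  0.1714  1.8258 -0.0002  1.1349  1.5454]
```

>>> jog_arm([
  [[0,0,2,0,0,0,0],[0,0,4,0,0,0,0],[0,0,4,0,0,0,0]],
])

```text
clock: 15.58
tool_pos: [0.5334, -0.2841, 0.3465]
tool_rot: [-3.132, -0.001, -2.142]
ft_force: [1.5, 0.2, 0.9]
opening: 0.0193
```

```bash
python3 st.py
```

```text
15.5833 [ 0.5334 -0.2841  0.3465] [-179.5   -0.  -122.7] [1.5 0.2 0.9] [0.206 0.113 1.467] 0.01928189413957002 [-0.5304  0.1714  1.8259 -0.0012  1.1352  1.6125]
```

>>> jog_arm([
  [[0,0,-3,0,0,0,0],[0,0,-6,0,0,0,0],[0,0,-6,0,0,0,0.3],[0,0,-6,0,0,0,1],[0,0,-6,0,0,0,1],[0,0,-6,0,0,0,1],[0,0,-6,0,0,0,1],[0,0,-6,0,0,0,1],[0,0,-6,0,0,-15,1],[0,0,-6,0,0,-40,1],[0,0,-6,0,0,-80,1],[0,0,-6,0,0,-120,1]],
])

```text
clock: 16.58
tool_pos: [0.5319, -0.2832, 0.466]
tool_rot: [-3.137, -0.001, -2.038]
ft_force: [1.1, -0.3, -0.5]
opening: 0.0856
```

>>> jog_arm([
  [[0,0,0,0,0,-30,1],[0,0,0,0,0,-30,1],[0,0,0,0,0,-30,1]],
])

```text
clock: 16.83
tool_pos: [0.5322, -0.2833, 0.4995]
tool_rot: [-3.13, -0.002, -2.038]
ft_force: [-1.7, 0.4, -0.1]
opening: 0.0853
```

```bash
python3 st.py
python3 - <<'E'
from h import *
s=snap('scene','fin.png'); u,v=np.int32(proj(s,[.56,-.26,.11])); h=45
a=cv2.resize(s['image'][v-h:v+h,u-h:u+h,::-1],(400,400),interpolation=3)
b=cv2.resize(s['image'][100:300,100:540,::-1],(400,182))
cv2.imwrite('pics/fin2.png',np.vstack([a,b]))
for c in['scene','top']:
    s=snap(c)
    for n in ['lota','mug','scrubber']:
        for d in viewer.spot_in(c,n)[:1]: print(c,n,towrld(s,d['xyz']).round(4))
E
```

```text
16.8333 [ 0.5322 -0.2833  0.4995] [-179.3   -0.1 -116.8] [-1.7  0.4 -0.1] [ 0.006 -0.041 -0.007] 0.08533234587543781 [-0.5302  0.0804  1.6446 -0.0011  1.4051  1.5081]
scene lota [0.7491 0.1737 0.0732]
scene mug [ 0.53   -0.5044  0.0688]
scene scrubber [0.7023 0.5038 0.0264]
top lota [0.7379 0.191  0.063 ]
top mug [ 0.5107 -0.5231  0.0268]
top scrubber [0.6942 0.5109 0.0318]
```

View pics/fin2.png

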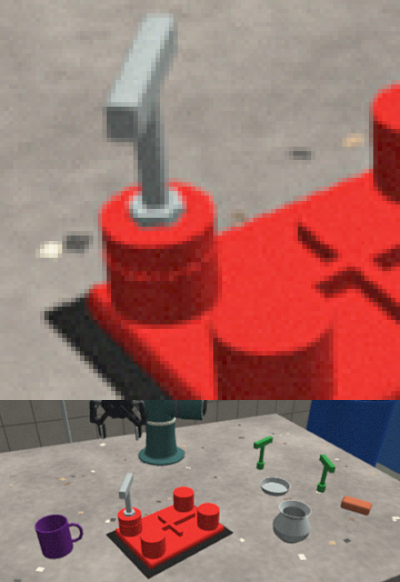

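```bash
python3 -c "
from workcell import robot
print(robot.hand_in())"
```

```text
the job is handed in; nothing more can be done
None
```

The leg is screwed home, and the steel key is standing in its socket. The job was handed in at about 17 s on the clock.

**What I did:** I lifted the key out of the soap dish and lowered its foot into the socket of the robot-side right leg. It went in with no vertical resistance. I then turned it clockwise in three grips of about 88°, 86° and 22°. Between turns I let go completely, lifted off and took a fresh grip. I backed off the last few degrees before the final release.

**Last checks:**
- **Hard stop:** the turning moment stayed near 0.25 N m while the leg turned. It then rose to 0.76 and 1.47 N m over the last few degrees.
- **Depth:** the final grip height puts the key's foot at about 67.5 mm, against 68 mm expected with the leg home.
- **Key:** the last picture shows it upright in the socket, with the gripper clear above it.
- **Bystanders:** in the last picture the lota, mug and scrubbing block look unmoved, and the detector puts most of them within 7 mm of where they started. The top camera's mug reading differs by about 13 mm. The scene camera's reading differs by only 2 mm, and the arm never went near the mug, so I take that as detector noise.

**Disagreement:** the image of the socket, read against the stool's yaw, suggested the leg started near 0.5 rad. The turn to the stop suggests about 0.15 rad, allowing for play. This doesn't change the result.

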